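Set the charge timer and switch the clipper dock on

TASK

Using only a fingertip, push the yellow pointer of the charging dock's timer round until it points at the red marker, then push the steel toggle switch fully over, away from the robot, to start the charge. Be gentle, pinch or lift nothing, and leave the red marker, the seated clipper and everything else on the board where they are.

Things in the scene. Friction and masses are not known exactly. Their poses are not given: they have to be found in the camera images.
- dock: grey dock, fixed, 200 (its x) by 370 (its y) by 45 mm high, on a 12 mm plywood board; origin at the centre of its underside, z up; at yaw 0 its -x side faces the robot. On its flat top: timer dial (white, black ring of 78 mm radius) at its (0, +100 mm), toggle switch at (0, -20 mm), clipper cradle with 14 mm high walls at (0, -125 mm)
- dial_center (a point): point on the timer's vertical turning axis, at the height of the dock's top (57 mm above the table); its axes are those of the dock
- pointer (a joint): angle of the timer's yellow pointer, rad, 0 to pi, clockwise seen from above: 0 points along the dock's -x (to the robot), pi/2 along the dock's +y (left), pi along the dock's +x. It turns both ways with light friction (about 1 N at the fin) and stays where left; starts at 0.15 to 0.7
- pointer_fin (a point): point on the top edge of the pointer's upright fin, 48 mm out from the turning axis and 46 mm above the dock's top. The fin is a flat yellow plate 8 mm thick, from 12 to 60 mm out from the axis, from 10 to 46 mm above the dock's top; the black hub has 15 mm radius, 37 mm high. The point's -x axis points out along the pointer
- marker (a joint): angle of the red marker round the same axis, measured just as the pointer's angle: the pointer points at the marker's middle when both values are equal. It sits on a stiff index ring that is not to be turned; between 1.2 and 2.7
- marker_dot (a point): top centre of the red marker, a block 14 by 14 by 10 mm standing on the dock's top, 72 mm from the turning axis; the ring beside it is 4 mm high. The point's -x axis points out from the axis
- toggle (a joint): angle of the toggle switch, rad: 0 is off (leaning to the dock's -x, towards the robot), 1.0 is fully on (leaning to the dock's +x). It turns about a line along the dock's y, 22 mm above the dock's top, with light friction (about 1.2 N at the knob), and stays where it is left; it starts off, between 0 and 0.12
- toggle_tip (a point): centre of the round steel knob, 26 mm across, at the end of the toggle's 10 mm thick stem, 50 mm from its hinge; it passes 72 mm above the dock's top when upright. The black housing below is 70 mm (dock x) by 50 mm (dock y) by 25 mm high, with a 26 mm barrel about the hinge whose top is 35 mm above the dock's top
- clipper: black hair clipper, loose, 165 by 50 by 38 mm, lying along the dock's x in the cradle; origin at the centre of its underside
- comb_a: blue guard comb, loose, 46 by 44 by 22 mm, on the board; origin at the centre of its underside
- comb_b: orange guard comb, loose, 46 by 44 by 30 mm, on the board; origin at the centre of its underside
- dish: small round glass dish, loose, 90 mm across, 32 mm high; origin at the centre of its underside
- duster: steel neck duster handle, loose, 150 mm long, 32 mm high, lying along its own x; origin on its underside

How it is judged:
By the outcome, as a careful person would: the job done as asked, in the order asked, and still so for the second after the job is handed in, with the robot touching nothing.
It also fails if it takes over 51 s, if anything falls off the work surface, if the arm or the gripper's body presses on something with over 40 N, if the wrist force passes 120 N, or if a joint passes its speed limit or range.

ROBOT

A 6-joint arm with a two-finger parallel gripper is mounted at the origin on the work surface. World frame = base frame: x ahead of the robot, y to its left, z up, the work surface at z = 0. Lengths are in mm, angles in rad, forces in N, time in s.
With the tool pointing down it reaches from about 350 to 925 mm from the base axis. Payload 6.4 kg.
Tool frame: the origin (TCP) lies between the finger pads; the fingertips stand env.tip_reach ahead of it and the grasp point (between the pads) is the TCP (env.tip_reach is the distance from the TCP to the fingertips, in mm); z points along the fingers, y is the line along which they close (so a half turn about z gives the same grasp; the last joint's range is limited). The gripper opens to 85 mm and grips with 20 to 120 N. Pads are 22 mm wide; open, the fingers measure 114 mm over their backs; the gripper's body (76 mm by 85 mm) begins 54 mm behind the grasp point. The pads swing forward as they close: fully open they stand 13 mm farther back than shut.
Start: joints at [0.96, 0.245, 1.558, -0, 1.339, -0.174], TCP at [274.976, 588.984, 250.29] pointing down, gripper open.
Joint ranges: [-3.13, 3.13], [-1.02, 2.26], [0.13, 2.54], [-0.95, 4.09], [0.21, 2.88], [-2.74, 2.74]. Speed limits (rad/s): [2.57, 2.57, 3.14, 3.14, 3.14, 3.14].

INTERFACE

Orientations are given as a unit quaternion [w, x, y, z].
In Python, from station import env, cams, workorder gives the robot as it stands. The module is installed in compiled form; this text tells all that it offers.
- The arm moves only by the tool arm_command, never from a script. Its argument "motion" is a list of rows, each a list of 3 entries, a list of its own where there are three numbers: the turn, a rotation vector about the tool's x, y, z in degrees, then the shift along the tool's x, y, z in mm, then the closure, from -1 (fully open) to 1 (shut). In form: [[[rx, ry, rz], [dx, dy, dz], grip], ...]. A call has 1 to 5 rows; each row shifts and turns the commanded pose from where the row before left it, along the tool's axes as they then stand; what a row does not reach is not made up. A row lasts 1/12 s, in which the tool goes at most 41.7 mm and 7.16 degrees, less where a joint would pass 70% of its speed; a pose out of reach is approached as far as the arm can. A call with a gripper value outside its range is refused whole. The fingers move at their own pace and stop on an object; the grip force is fixed at half the most. Time passes only in rows, so rows that do not move let the fingers close. It gives the time, the measured TCP pose, the force, the opening and the grip force at its end, in the units of the state.
- env.state(): the state, without advancing time (a new reading comes with each control period).
- cams.grab_frame(name): name is "scene" or "top" or "wrist"; returns (picture, depth): 420x560x3 uint8, blue, green, red; 420x560 float32, mm along the optical axis (not along the pixel's ray), 0 where there is no reading.
- cams.camera_params(name): a dict with "fx", "fy", "cx", "cy" (pixels), "T" (4x4, takes a point from camera to world coordinates); the wrist camera has in their place "hand_eye" (4x4, takes a point from camera to tool coordinates, whose origin is the TCP and whose axes are the flange's). Camera axes: x right, y down, z forward; pixel columns grow to the right and rows downward; lengths in mm; the calibration is good to about 2 mm. A picture is of the moment at which its call begins: read the wrist's pose just before it. camera_params takes no time and is no camera call.
- workorder.finish_job(): hands the job in; it is judged then, once.
The state is a dict: "time": time; "qpos": joint angles; "qd": joint speeds; "joint_efforts": joint torques, N m; "ee_pos": TCP position; "tcp_rot": TCP orientation; "wrist_force": force on the tool from outside, world axes, zero at the start; "torque": the same for the moment, N m; "opening": finger opening in mm; "grip_force": force on a finger pad.
Only numpy, scipy, OpenCV 4.12 (cv2) and the standard library are available. Lean on these libraries where they do the work, as an engineer would, in place of code of your own. Each camera call takes 0.05 s, during which the arm holds its last target. There are 200 camera calls.

## Working session

There is one attempt and no reset: what is moved stays moved. The work goes in short steps, Python scripts to look and compute and a tool call to move; the robot and the scene stay as the last step left them, time stands still between calls to the robot, and variables do not carry over. Pictures are saved under pics/ and viewed, at most 10 in all, crops included, and the job is handed in when it is done.

Besides the shell and the picture viewer there is one more tool, called after "Request:" in YAML: its name, and indented under it one key for each argument. arm_command: Moves the arm, as the interface text tells. Its arguments: {"type":"object","properties":{"motion":{"type":"array"}},"required":["motion"]}

```bash
mkdir -p pics
cat > h.py <<'E'
import numpy as np, cv2
from station import env, cams, workorder
from scipy.spatial.transform import Rotation as R
def pts(name):
    p=cams.camera_params(name); im,d=cams.grab_frame(name)
    v,u=np.mgrid[:d.shape[0],:d.shape[1]]
    P=np.stack([(u-p['cx'])/p['fx']*d,(v-p['cy'])/p['fy']*d,d],-1)
    return im,d,P@p['T'][:3,:3].T+p['T'][:3,3]
E
python3 - <<'E'
from h import *
s=env.state();print(s,env.tip_reach)
ims=[]
for n in('top','scene'):
    im,d,P=pts(n); np.savez(n,im=im,d=d,P=P); cv2.imwrite(f'pics/{n}.png',im)
    print(n,cams.camera_params(n)['T'].round(2).tolist())
E
```

```text
{'time': 0.0, 'qpos': array([ 9.59898547e-01,  2.45797110e-01,  1.55900774e+00, -1.62642697e-05,
        1.33872402e+00, -1.74093969e-01]), 'qd': array([-8.09096791e-04,  1.18670984e-03, -3.53972145e-04, -2.12361660e-03,
        8.82662622e-05, -4.88083816e-04]), 'joint_efforts': array([-9.73519418e-04, -4.29510427e+01, -3.26130545e+01, -2.31502218e-04,
        5.31523197e-03, -5.04181503e-05]), 'ee_pos': array([274.66879074, 588.53701475, 249.19452107]), 'tcp_rot': array([-3.62985772e-04,  2.16667834e-01,  9.76244904e-01, -8.97515115e-04]), 'wrist_force': array([-0.3837551 ,  0.9263459 , -0.07934691]), 'torque': array([ 0.08252901,  0.02071345, -0.04673633]), 'grip_force': 0.0, 'opening': 85.17995337916007} 19.0
top [[0.01, -0.99, 0.11, 395.29], [-1.0, -0.01, 0.01, 15.29], [-0.01, -0.11, -0.99, 1050.18], [0.0, 0.0, 0.0, 1.0]]
scene [[-0.49, 0.74, -0.47, 1032.93], [0.87, 0.4, -0.28, 333.51], [-0.02, -0.54, -0.84, 993.91], [0.0, 0.0, 0.0, 1.0]]
```

View pics/top.png

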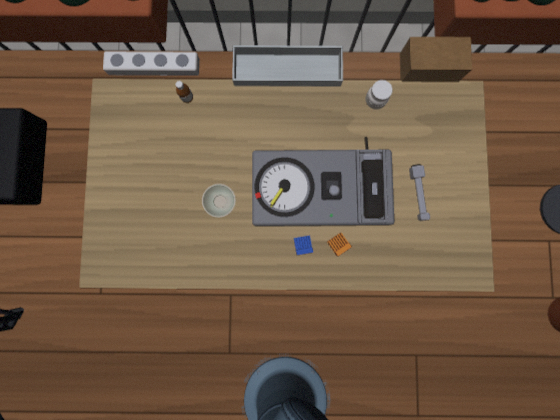

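View pics/scene.png

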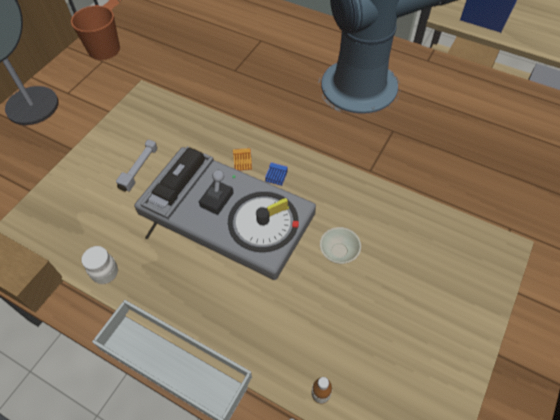

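The top view shows the dial at about (285,186), the yellow pointer towards (273,204), the red marker at about (258,196) and the toggle knob at about (336,188). The scene view agrees.

```bash
cat > m.py <<'E'
from h import *
for n in('top','scene'):
    z=np.load(n+'.npz'); im,d,P=z['im'],z['d'],z['P']; hsv=cv2.cvtColor(im,cv2.COLOR_BGR2HSV)
    H,S,V=[hsv[...,i].astype(int) for i in range(3)]
    x,y,Z=P[...,0],P[...,1],P[...,2]
    roi=(x>400)&(x<720)&(y>-300)&(y<300)&(d>0)
    dockm=roi&(Z>50)&(Z<64)
    k=cv2.morphologyEx(dockm.astype(np.uint8),cv2.MORPH_CLOSE,np.ones((9,9)))
    nn,lab,st,_=cv2.connectedComponentsWithStats(k); L=1+np.argmax(st[1:,4])
    m=(lab==L)&dockm
    print(n,'dock z',np.median(Z[m]),cv2.minAreaRect(np.stack([x[m],y[m]],-1).astype(np.float32)))
    for nm,mm in dict(red=((H<8)|(H>172))&(S>150)&(V>90)&(Z>40),yel=(H>22)&(H<34)&(S>140)&(V>90)&(Z>60),white=(S<50)&(V>170)&(Z>50)&(Z<66)).items():
        mm=mm&roi; 
        if nm=='red': mm&=cv2.dilate(k,np.ones((5,5)))>0
        q=P[mm]; print(nm,len(q),q.mean(0).round(1),q.min(0).round(1),q.max(0).round(1))
        if nm=='yel':
            t=q[q[:,2]>90]; print(' top',len(t),t.mean(0).round(1),cv2.minAreaRect(t[:,:2].astype(np.float32)), cv2.fitLine(t[:,:2].astype(np.float32),2,0,.01,.01).ravel())
        if nm=='white':
            print(' enc',cv2.minEnclosingCircle(q[:,:2].astype(np.float32)))
    hi=roi&(Z>72)&~((H>20)&(H<36)&(S>120)); nn,lab,st,_=cv2.connectedComponentsWithStats(hi.astype(np.uint8))
    for i in range(1,nn):
        if st[i,4]>8: q=P[lab==i]; print('hi',st[i,4],q.mean(0).round(1),q.min(0).round(1),q.max(0).round(1))
E
python3 m.py
```

```text
top dock z 56.909370094550866 ((548.32958984375, -94.16690063476562), (198.7347869873047, 368.2388916015625), 0.46602508425712585)
red 25 [525.   73.5  65.9] [518.9  67.2  60.8] [532.8  80.1  68.5]
yel 41 [517.2  24.1 101.5] [497.6  13.4  92.6] [538.9  35.5 104.9]
 top 41 [517.2  24.1 101.5] ((517.8607788085938, 23.830608367919922), (5.509097576141357, 46.74042892456055), 57.79670333862305) [  0.85283804  -0.5221755  517.1592      24.143808  ]
white 1280 [549.1   1.7  58.4] [489.3 -51.7  52. ] [605.5  62.9  64.1]
 enc ((548.4662475585938, 5.337055206298828), 59.60540008544922)
hi 1254 [ 547.4 -216.5   89.1] [ 465.7 -248.5   72. ] [ 640.4 -192.7   98.9]
hi 553 [ 546.6 -111.9   90.4] [ 513.5 -139.6   72.4] [583.3 -88.4 139.9]
hi 108 [546.4   5.5  92.8] [532.   -6.7  76.5] [559.8  18.6  99.6]
scene dock z 57.14396242196892 ((549.6357421875, -91.46922302246094), (200.29261779785156, 369.72259521484375), 0.8674576282501221)
red 29 [525.3  77.   66. ] [518.7  71.   60.9] [532.3  83.5  71. ]
yel 171 [517.7  31.   90.3] [497.9  16.8  67.4] [538.3  43.6 105.9]
 top 92 [518.4  30.2  98.2] ((518.2142944335938, 30.021713256835938), (8.183107376098633, 46.67499923706055), 64.2313003540039) [ 8.5615808e-01 -5.1671398e-01  5.1836920e+02  3.0168804e+01]
white 1465 [555.3   7.1  58.6] [487.6 -51.7  52.3] [607.9  67.9  63.9]
 enc ((547.3203125, 8.503425598144531), 61.22119140625)
hi 1430 [ 555.6 -212.    88. ] [ 463.2 -252.8   72. ] [ 634.8 -189.5   98.3]
hi 740 [ 550.6 -107.8   90.9] [ 514.1 -137.6   72.3] [585.4 -84.8 141.5]
hi 205 [548.8  11.5  90.4] [507.   -6.5  72.3] [562.4  29.  105. ]
```

Request:
arm_command:
  motion:
    - [[0, 0, 0], [-28, -28, 0], 1]
    - [[0, 0, 0], [-28, -28, 0], 1]
    - [[0, 0, 0], [-28, -28, 0], 1]
    - [[0, 0, 0], [-28, -28, 0], 1]
    - [[0, 0, 0], [-28, -28, 0], 1]

```text
time: 0.52
ee_pos: [342.5, 401.1, 249.7]
tcp_rot: [-0.0, 0.216, 0.976, -0.0]
wrist_force: [0.8, -0.2, -1.1]
opening: 25.7
grip_force: 0.0
```

Request:
arm_command:
  motion:
    - [[0, 0, 0], [-28, -28, 0], 1]
    - [[0, 0, 0], [-28, -28, 0], 1]
    - [[0, 0, 0], [-28, -28, 0], 1]
    - [[0, 0, 0], [-28, -28, 0], 1]
    - [[0, 0, 0], [-28, -28, 0], 1]

```text
time: 0.93
ee_pos: [410.2, 215.0, 250.0]
tcp_rot: [-0.0, 0.216, 0.976, -0.0]
wrist_force: [1.1, -0.1, -1.0]
opening: 0.1
grip_force: 0.0
```

Request:
arm_command:
  motion:
    - [[0, 0, 0], [-28, -28, 0], 1]
    - [[0, 0, 0], [-28, -28, 0], 1]
    - [[0, 0, 0], [-28, -28, 0], 1]
    - [[0, 0, 0], [-28, -28, 0], 1]
    - [[0, 0, 0], [-28, -28, 0], 1]

```text
time: 1.35
ee_pos: [477.9, 28.8, 250.1]
tcp_rot: [-0.0, 0.217, 0.976, 0.0]
wrist_force: [0.7, -0.4, -1.0]
opening: 0.2
grip_force: 0.0
```

```bash
cat > w.py <<'E'
from h import *
import sys
C=np.array([548,7.])
def wrist(tag):
    s=env.state(); p=cams.camera_params('wrist'); im,d=cams.grab_frame('wrist')
    cv2.imwrite(f'pics/{tag}.png',im)
    w,x,y,z=s['tcp_rot']; Rm=R.from_quat([x,y,z,w]).as_matrix()
    v,u=np.mgrid[:420,:560]
    P=np.stack([(u-p['cx'])/p['fx']*d,(v-p['cy'])/p['fy']*d,d],-1)
    T=p['hand_eye']; P=(P@T[:3,:3].T+T[:3,3])@Rm.T+s['ee_pos']
    hsv=cv2.cvtColor(im,cv2.COLOR_BGR2HSV); H,S,V=[hsv[...,i].astype(int) for i in range(3)]
    return s,Rm,im,d,P,H,S,V
def tool(s,Rm):
    e=(s['ee_pos'][:2]-C); X=Rm[:2,0];Y=Rm[:2,1]
    print('tool a',np.arctan2(X[1],-X[0]).round(3),'r',(e@X).round(1),'t',(e@Y).round(1),'ee',s['ee_pos'].round(1),'F',s['wrist_force'].round(1),'t',s['time'])
if __name__=='__main__':
    s,Rm,im,d,P,H,S,V=wrist(sys.argv[1]); tool(s,Rm)
    x,y,Z=P[...,0],P[...,1],P[...,2]
    near=(np.hypot(x-C[0],y-C[1])<95)&(d>0)
    wh=near&(S<60)&(V>150)&(Z>50)&(Z<66)
    red=near&((H<8)|(H>172))&(S>150)&(V>70)&(Z>60)
    yt=near&(H>20)&(H<36)&(S>130)&(V>80)&(Z>98)
    hub=near&(V<70)&(Z>89)&(Z<99)&(np.hypot(x-C[0],y-C[1])<25)
    for n,m in dict(white=wh,red=red,redtop=red&(Z>65),yel=yt,hub=hub).items():
        q=P[m]
        if len(q)<10: print(n,len(q));continue
        r=q[:,:2].astype(np.float32); c=cv2.minAreaRect(r); o=np.array(c[0])-C
        print(n,len(q),q.mean(0).round(1),'rect',np.round(c[0],1),np.round(c[1],1),round(c[2],1),'ang',np.arctan2(o[1],-o[0]).round(3),'R',np.hypot(*o).round(1),'enc',[np.round(k,1) for k in cv2.minEnclosingCircle(r)])
E
python3 w.py w1
```

```text
tool a 0.437 r 72.8 t -9.9 ee [477.9  28.8 250.1] F [ 0.7 -0.4 -1. ] t 1.35
white 8947 [520.5  18.5  59.1] rect [525.8  21.3] [188.7 136.8] 57.2 ang 0.572 R 26.4 enc [array([546.9,   7.7]), np.float64(94.8)]
red 224 [522.1  74.3  67.2] rect [523.8  74.7] [16.1 12.9] 20.8 ang 1.227 R 71.9 enc [array([523.3,  74.3]), np.float64(8.8)]
redtop 214 [522.3  74.3  67.4] rect [522.9  74.3] [14.2 12.9] 20.4 ang 1.214 R 71.8 enc [array([522.8,  74. ]), np.float64(8.5)]
yel 421 [510.2  29.6 103.8] rect [502.3  32.6] [12.7 66.1] 68.0 ang 0.512 R 52.4 enc [array([501. ,  29.3]), np.float64(33.1)]
hub 1
```

View pics/w1.png

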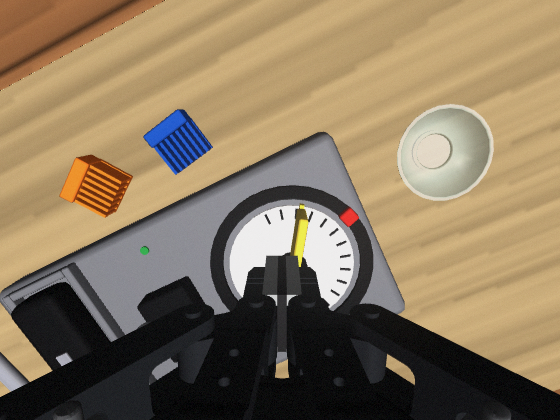

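The wrist view shows the pointer fin at about (300,235), the marker at (349,216) and the closed fingertip at about (277,258).

Request:
arm_command:
  motion:
    - [[0, 0, 6], [0, 0, 0], 1]
    - [[0, 0, 0], [-25, -14, 20], 1]
    - [[0, 0, 0], [0, 0, 35], 1]
    - [[0, 0, 0], [0, 0, 35], 1]
    - [[0, 0, 0], [0, 0, 20], 1]

```text
time: 1.82
ee_pos: [489.9, 5.9, 136.3]
tcp_rot: [-0.003, 0.268, 0.963, -0.0]
wrist_force: [-0.5, 0.2, -1.4]
opening: -0.3
grip_force: 0.0
```

```bash
python3 w.py w2
```

```text
tool a 0.542 r 49.2 t -30.9 ee [489.9   5.9 136.3] F [-0.5  0.2 -1.4] t 1.8167
white 20486 [512.1  27.1  58.4] rect [540.6  14.6] [178.4 157.1] 11.6 ang 0.797 R 10.6 enc [array([548.,   7.]), np.float64(95.0)]
red 604 [521.8  73.9  67. ] rect [523.9  74.5] [17.  13.6] 19.1 ang 1.228 R 71.7 enc [array([524.1,  74.5]), np.float64(9.9)]
redtop 553 [522.3  74.   67.3] rect [522.9  74.2] [14.8 13.6] 19.1 ang 1.213 R 71.7 enc [array([522.9,  74.1]), np.float64(8.8)]
yel 1312 [511.1  28.5 103. ] rect [512.9  28. ] [ 8.4 40.5] 57.1 ang 0.54 R 40.9 enc [array([512.2,  26.9]), np.float64(20.4)]
hub 2
```

View pics/w2.png

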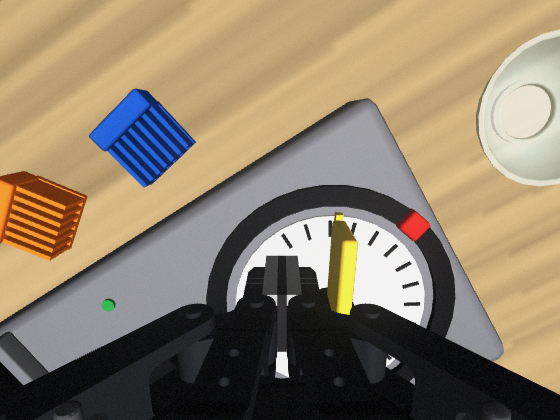

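The wrist view shows the fin at (342,260), just right of the fingertip at (282,270), and the marker at (414,225). I'll check the gripper's shape above the tip for clearance to the fin.

Run:
```python
from h import *
p=cams.camera_params('wrist'); im,d=cams.grab_frame('wrist')
v,u=np.mgrid[:420,:560]
P=np.stack([(u-p['cx'])/p['fx']*d,(v-p['cy'])/p['fy']*d,d],-1); T=p['hand_eye']; P=P@T[:3,:3].T+T[:3,3]
g=(d>0)&(P[...,2]<22)&(abs(P[...,0])<45)
for z in range(-60,24,6):
    q=P[g&(abs(P[...,2]-z)<3)]
    if len(q)>3: print(z,len(q),'x',q[:,0].min().round(),q[:,0].max().round(),'y',q[:,1].min().round(),q[:,1].max().round())
```

```text
-60 8787 x -0.0 19.0 y -59.0 58.0
-54 7906 x -6.0 19.0 y -55.0 53.0
-48 4344 x -8.0 19.0 y -49.0 48.0
-42 3799 x -9.0 16.0 y -44.0 43.0
-36 5552 x -8.0 15.0 y -40.0 39.0
-30 2671 x -12.0 15.0 y -36.0 33.0
-24 765 x -9.0 15.0 y -29.0 28.0
-18 912 x -11.0 13.0 y -11.0 8.0
-12 442 x 7.0 12.0 y -14.0 13.0
-6 516 x 7.0 12.0 y -14.0 13.0
0 483 x 7.0 12.0 y -14.0 13.0
6 409 x 7.0 12.0 y -15.0 13.0
12 226 x 7.0 12.0 y -13.0 12.0
```

Request:
arm_command:
  motion:
    - [[0, 0, 0], [0, 0, 17], 1]
    - [[0, 0, 0], [0, 0, 16], 1]
    - [[0, 0, 0], [-1, 4, 0], 1]
    - [[0, 0, 0], [0, 4, 0], 1]
    - [[0, 0, 0], [0, 3, 0], 1]

```text
time: 2.33
ee_pos: [500.1, 15.0, 109.2]
tcp_rot: [0.001, 0.267, 0.964, 0.0]
wrist_force: [0.1, 0.7, 0.4]
opening: 0.1
grip_force: 0.0
```

Request:
arm_command:
  motion:
    - [[0, 0, 4], [1.2, 3.4, 0], 1]
    - [[0, 0, 4], [1.2, 3.4, 0], 1]
    - [[0, 0, 4], [1.2, 3.4, 0], 1]
    - [[0, 0, 4], [1.2, 3.4, 0], 1]

```text
time: 2.67
ee_pos: [504.3, 28.5, 109.3]
tcp_rot: [0.002, 0.4, 0.916, -0.0]
wrist_force: [-0.2, -1.3, 0.2]
opening: 0.2
grip_force: 0.8
```

```bash
python3 w.py w3
```

```text
tool a 0.824 r 45.4 t -17.5 ee [504.3  28.5 109.3] F [-0.2 -1.3  0.2] t 2.6667
white 21567 [513.6  34.8  58.5] rect [527.4  28.4] [189.8 130.4] 44.1 ang 0.804 R 29.7 enc [array([548.,   7.]), np.float64(95.0)]
red 818 [521.9  74.5  67.1] rect [522.9  74.4] [14.4 13.8] 19.0 ang 1.215 R 71.9 enc [array([522.8,  74.5]), np.float64(9.0)]
redtop 749 [522.3  74.4  67.4] rect [522.9  74.3] [14.2 13.8] 19.0 ang 1.213 R 71.9 enc [array([522.8,  74.5]), np.float64(9.0)]
yel 908 [512.4  44.3 103.3] rect [514.8  41.4] [ 8.2 26.1] 42.9 ang 0.803 R 47.8 enc [array([516. ,  42.4]), np.float64(13.2)]
hub 13 [535.6  -2.9  93.5] rect [535.8  -3.1] [0.  5.7] 43.0 ang -0.692 R 15.9 enc [array([535.8,  -3.1]), np.float64(2.9)]
```

Request:
arm_command:
  motion:
    - [[0, 0, 4], [1.2, 3.3, 0.5], 1]
    - [[0, 0, 4], [1.2, 3.3, 0.5], 1]
    - [[0, 0, 4], [1.2, 3.3, 0.5], 1]
    - [[0, 0, 4], [1.2, 3.3, 0.5], 1]
    - [[0, 0, 4], [1.2, 3.3, 0.5], 1]

```text
time: 3.13
ee_pos: [513.8, 43.0, 106.3]
tcp_rot: [0.001, 0.553, 0.833, 0.0]
wrist_force: [-0.6, -1.0, 1.1]
opening: 0.3
grip_force: 0.8
```

Request:
arm_command:
  motion:
    - [[0, 0, 0], [-0.5, -4, 0], 1]
    - [[0, 0, 0], [0, -12, 0], 1]
    - [[0, 0, 0], [0, 0, -30], 1]
    - [[0, 0, 0], [-20, 0, -40], 1]
    - [[0, 0, 0], [0, 0, 0], 1]

```text
time: 3.55
ee_pos: [510.8, 16.7, 180.4]
tcp_rot: [0.007, 0.551, 0.834, 0.003]
wrist_force: [1.5, -0.5, 1.9]
opening: -0.1
grip_force: 0.0
```

```bash
cat >> w.py <<'E'
    rt=P[red&(Z>65)][:,:2].astype(np.float32); rc=np.array(cv2.minAreaRect(rt)[0])
    f=near&(H>20)&(H<36)&(S>130)&(V>80)&(abs(Z-103)<2.5); n,lab,st,_=cv2.connectedComponentsWithStats(f.astype(np.uint8))
    yq=P[lab==1+np.argmax(st[1:,4])][:,:2].astype(np.float32)
    vx,vy,x0,y0=cv2.fitLine(yq,2,0,.01,.01).ravel()
    if vy<0: vx,vy=-vx,-vy
    b=cv2.minAreaRect(yq); fc=np.array(b[0]); dr=np.array([vx,vy])
    off=(rc-fc)@np.array([vy,-vx]); print('fin rect',b,'line ang',np.arctan2(vy,-vx).round(3),'marker offset from fin line (+ = +x side, larger angle)',off.round(2),'marker edge ang',90-cv2.minAreaRect(rt)[2])
    print('C from fin',(fc-36*dr).round(1))
E
python3 w.py w4
```

```text
tool a 1.168 r 23.5 t -30.4 ee [510.8  16.7 180.4] F [ 1.5 -0.5  1.9] t 3.55
white 19275 [536.9  22.4  59. ] rect [542.7  21.3] [189.6 150.5] 20.3 ang 1.215 R 15.2 enc [array([548.,   7.]), np.float64(95.0)]
red 439 [522.6  74.4  67.3] rect [522.9  74.3] [14.  13.6] 19.0 ang 1.214 R 71.9 enc [array([522.8,  74.3]), np.float64(8.6)]
redtop 425 [522.7  74.3  67.4] rect [522.9  74.3] [14.  13.5] 19.0 ang 1.214 R 71.8 enc [array([522.8,  74.2]), np.float64(8.6)]
yel 1086 [532.2  40.8 103.1] rect [533.  40.] [ 8.2 47.4] 21.6 ang 1.144 R 36.2 enc [array([532.2,  39.7]), np.float64(23.7)]
hub 1334 [546.    6.9  94.4] rect [546.4   6.1] [28.8 27.8] 17.7 ang -0.504 R 1.9 enc [array([546.3,   6.8]), np.float64(14.7)]
fin rect ((533.02197265625, 39.93940734863281), (8.103958129882812, 47.34259796142578), 21.777475357055664) line ang 1.191 marker offset from fin line (+ = +x side, larger angle) 3.35 marker edge ang 71.0235481262207
C from fin [546.4   6.5]
```

View pics/w4.png

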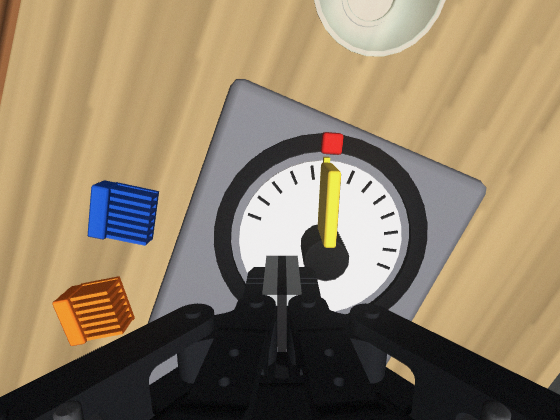

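The pointer is at about 1.190 and the marker at 1.238, both in this view. In the image the fin is at (330,205) and the marker at (333,143). About 0.047 rad remains, so I'll make a fine push.

Request:
arm_command:
  motion:
    - [[0, 0, 4], [0, 0, 0], 1]
    - [[0, 0, 0], [25, 0, 20], 1]
    - [[0, 0, 0], [0, 0, 30], 1]
    - [[0, 0, 0], [0, 0, 23], 1]
    - [[0, 0, 0], [0, 6, 0], 1]

```text
time: 4.02
ee_pos: [498.6, 45.3, 94.1]
tcp_rot: [-0.005, 0.58, 0.815, -0.002]
wrist_force: [-0.7, 0.0, -0.5]
opening: -0.0
grip_force: 0.0
```

Request:
arm_command:
  motion:
    - [[0, 0, 0], [0, 4, 0], 1]
    - [[0, 0, 0], [0, 1, 0], 1]
    - [[0, 0, 0], [0, 0, 0], 1]
    - [[0, 0, 0], [0, 0, 0], 1]

```text
time: 4.35
ee_pos: [509.3, 45.9, 100.8]
tcp_rot: [0.001, 0.581, 0.814, 0.001]
wrist_force: [-0.8, 0.1, 0.4]
opening: 0.1
grip_force: 0.0
```

```bash
sed -i 's/C=np.array(.*/C=np.array([546.4,6.6])/' w.py; python3 w.py w5
```

```text
tool a 1.239 r 49.3 t -22.2 ee [509.3  45.9 100.8] F [-0.8  0.1  0.4] t 4.35
white 17197 [536.8  47.4  58.5] rect [538.   36.4] [188.2 117.5] 17.2 ang 1.296 R 30.9 enc [array([546.4,   6.7]), np.float64(94.9)]
red 909 [522.4  75.1  67. ] rect [523.3  74.6] [14.7 14. ] 19.4 ang 1.243 R 71.8 enc [array([523. ,  74.5]), np.float64(8.9)]
redtop 839 [522.6  74.7  67.4] rect [523.   74.5] [14.1 14. ] 19.4 ang 1.239 R 71.8 enc [array([523. ,  74.5]), np.float64(8.9)]
yel 870 [526.6  55.6 103. ] rect [526.9  55.4] [ 9.3 21.1] 31.8 ang 1.191 R 52.5 enc [array([525.7,  54.7]), np.float64(11.0)]
hub 0
fin rect ((527.27001953125, 54.19328689575195), (7.769491195678711, 17.61040496826172), 21.11021614074707) line ang 1.122 marker offset from fin line (+ = +x side, larger angle) 4.96 marker edge ang 70.61944770812988
C from fin [542.9  21.8]
```

Request:
arm_command:
  motion:
    - [[0, 0, 0], [-2, 2, -4], 1]
    - [[0, 0, 0], [0, 1.5, 0], 1]
    - [[0, 0, 0], [0, 1, 0], 1]
    - [[0, 0, 0], [0, 0.5, 0], 1]
    - [[0, 0, 0], [0, 0, 0], 1]

```text
time: 4.82
ee_pos: [513.4, 45.9, 103.1]
tcp_rot: [-0.0, 0.581, 0.814, -0.0]
wrist_force: [-0.7, -0.2, 0.6]
opening: 0.2
grip_force: 0.0
```

Request:
arm_command:
  motion:
    - [[0, 0, 0], [0, 0.4, 0], 1]
    - [[0, 0, 0], [0, 0.3, 0], 1]
    - [[0, 0, 0], [0, 0, 0], 1]
    - [[0, 0, 0], [0, 0, 0], 1]

```text
time: 5.15
ee_pos: [513.9, 46.1, 103.0]
tcp_rot: [-0.0, 0.581, 0.814, -0.0]
wrist_force: [-1.7, -0.5, 0.3]
opening: -0.1
grip_force: 0.4
```

```bash
python3 w.py w6
```

```text
tool a 1.24 r 48.0 t -17.9 ee [513.9  46.1 103. ] F [-1.7 -0.5  0.3] t 5.15
white 17940 [533.3  46.4  58.6] rect [537.5  35.2] [189.8 119.4] 17.4 ang 1.268 R 30.0 enc [array([546.1,   7.7]), np.float64(94.9)]
red 890 [522.5  75.2  67. ] rect [523.1  74.6] [14.1 13.7] 20.1 ang 1.241 R 71.9 enc [array([523. ,  74.4]), np.float64(8.9)]
redtop 824 [522.7  74.8  67.4] rect [523.   74.6] [13.9 13.7] 20.1 ang 1.239 R 71.9 enc [array([523.1,  74.4]), np.float64(8.8)]
yel 773 [528.1  56.4 103.2] rect [528.8  53.6] [ 7.7 20.3] 22.0 ang 1.213 R 50.2 enc [array([529.1,  53.8]), np.float64(10.7)]
hub 0
fin rect ((528.9352416992188, 53.556392669677734), (7.537278175354004, 20.025028228759766), 21.960899353027344) line ang 1.05 marker offset from fin line (+ = +x side, larger angle) 5.32 marker edge ang 69.90415382385254
C from fin [546.8  22.3]
```

Request:
arm_command:
  motion:
    - [[0, 0, 0], [0, 0.5, 0], 1]
    - [[0, 0, 0], [0, 0.5, 0], 1]
    - [[0, 0, 0], [0, 0.3, 0], 1]
    - [[0, 0, 0], [0, 0, 0], 1]
    - [[0, 0, 0], [0, 0, 0], 1]

```text
time: 5.62
ee_pos: [515.2, 46.6, 103.0]
tcp_rot: [-0.0, 0.581, 0.814, -0.0]
wrist_force: [-1.0, 0.1, -0.3]
opening: 0.1
grip_force: 0.4
```

Request:
arm_command:
  motion:
    - [[0, 0, 0], [0, -4, 0], 1]
    - [[0, 0, 0], [0, -12, 0], 1]
    - [[0, 0, 0], [0, 0, -30], 1]
    - [[0, 0, 0], [-20, 0, -40], 1]
    - [[0, 0, 0], [0, 0, 0], 1]

```text
time: 6.03
ee_pos: [511.0, 21.4, 177.8]
tcp_rot: [0.007, 0.581, 0.814, 0.003]
wrist_force: [2.3, -0.5, 1.6]
opening: -0.4
grip_force: 0.0
```

Request:
arm_command:
  motion:
    - [[0, 0, 0], [0, 0, 0], 1]
    - [[0, 0, 0], [0, 0, 0], 1]

```text
time: 6.2
ee_pos: [506.1, 23.5, 170.3]
tcp_rot: [0.0, 0.581, 0.814, 0.0]
wrist_force: [1.0, 0.2, 0.3]
opening: -0.1
grip_force: 0.0
```

```bash
python3 w.py w7
```

```text
tool a 1.24 r 29.1 t -32.6 ee [506.1  23.5 170.3] F [1.  0.2 0.3] t 6.2
white 18942 [538.9  28.5  58.9] rect [541.8  23.7] [189.6 141.5] 14.8 ang 1.308 R 17.7 enc [array([546.4,   6.7]), np.float64(95.0)]
red 468 [522.6  74.6  67.3] rect [522.8  74.5] [13.8 13.6] 21.4 ang 1.237 R 71.9 enc [array([523. ,  74.6]), np.float64(8.7)]
redtop 451 [522.7  74.4  67.5] rect [522.8  74.5] [13.8 13.6] 21.4 ang 1.237 R 71.9 enc [array([523.1,  74.5]), np.float64(8.6)]
yel 1176 [533.9  41.4 103.1] rect [534.7  40.5] [ 8.2 47.6] 19.0 ang 1.239 R 35.9 enc [array([534.9,  40.5]), np.float64(23.9)]
hub 1429 [546.3   6.8  94.4] rect [547.2   7.1] [26.5 29.8] 38.9 ang 2.63 R 0.9 enc [array([546.3,   6.3]), np.float64(15.0)]
fin rect ((534.7244262695312, 40.50981140136719), (8.126771926879883, 47.56394958496094), 18.99557113647461) line ang 1.238 marker offset from fin line (+ = +x side, larger angle) -0.16 marker edge ang 68.56580352783203
C from fin [546.5   6.5]
```

The fin now points at the marker within 0.2 mm. Next is the toggle: square the tool to it and move to its near side.

Request:
arm_command:
  motion:
    - [[0, 0, 6.5], [0, 0, 0], 1]
    - [[0, 0, 6.5], [0, 0, 0], 1]
    - [[0, 0, 6], [0, 0, 0], 1]
    - [[0, 0, 0], [0, -26, 0], 1]
    - [[0, 0, 0], [-34, 0, 0], 1]

```text
time: 6.67
ee_pos: [475.8, -6.3, 167.0]
tcp_rot: [-0.004, 0.705, 0.709, -0.001]
wrist_force: [-0.5, -0.1, -0.5]
opening: 0.0
grip_force: 0.0
```

Request:
arm_command:
  motion:
    - [[0, 0, 0], [-34, 0, 0], 1]
    - [[0, 0, 0], [-34, 0, 0], 1]
    - [[0, 0, 0], [-34, 0, 0], 1]
    - [[0, 0, 0], [0, 0, 0], 1]
    - [[0, 0, 0], [0, 0, 0], 1]

```text
time: 7.08
ee_pos: [479.3, -113.0, 168.9]
tcp_rot: [-0.001, 0.708, 0.706, -0.0]
wrist_force: [-0.2, 0.3, 0.1]
opening: -0.1
grip_force: 0.0
```

```bash
cat > t.py <<'E'
from w import *
s,Rm,im,d,P,H,S,V=wrist(sys.argv[1]); tool(s,Rm); print(Rm.round(3).tolist())
x,y,Z=P[...,0],P[...,1],P[...,2]
m=(d>0)&(abs(x-548)<60)&(abs(y+113)<40)&(Z>105)&(Z<150)
n,lab,st,_=cv2.connectedComponentsWithStats(m.astype(np.uint8))
for i in range(1,n):
    if st[i,4]>30:
        q=P[lab==i]; print(st[i].tolist(),q.mean(0).round(1),q.min(0).round(1),q.max(0).round(1))
E
python3 t.py t1
```

```text
tool a 1.574 r -119.8 t -66.7 ee [ 479.3 -113.   168.9] F [-0.2  0.3  0.1] t 7.0833
[[0.003, 1.0, -0.002], [1.0, -0.003, 0.001], [0.001, -0.002, -1.0]]
[355, 229, 53, 52, 2117] [ 526.3 -110.9  133.6] [ 515.5 -125.4  119.7] [ 540.5 -101.2  139.8]
```

View pics/t1.png

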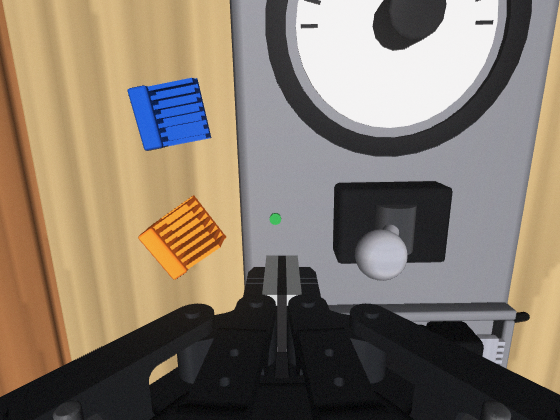

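The view shows the knob at about (382,254) and the tip at (282,275), level with it on its robot side. I'll lower and push away from the robot.

Request:
arm_command:
  motion:
    - [[0, 0, 0], [0, 0, 20], 1]
    - [[0, 0, 0], [0, 0, 18], 1]
    - [[0, 0, 0], [0, 6, 0], 1]
    - [[0, 0, 0], [0, 6, 0], 1]
    - [[0, 0, 0], [0, 3, 0], 1]

```text
time: 7.55
ee_pos: [496.4, -111.7, 133.0]
tcp_rot: [0.0, 0.707, 0.707, 0.0]
wrist_force: [0.8, 0.1, 0.4]
opening: 0.2
grip_force: 0.0
```

Request:
arm_command:
  motion:
    - [[0, 0, 0], [0, 3, 0], 1]
    - [[0, 0, 0], [0, 4, 0], 1]
    - [[0, 0, 0], [0, 4, 0], 1]
    - [[0, 0, 0], [0, 4, 0], 1]
    - [[0, 0, 0], [0, 4, 0], 1]

```text
time: 7.97
ee_pos: [514.5, -112.4, 132.6]
tcp_rot: [0.0, 0.707, 0.707, -0.0]
wrist_force: [-1.7, -0.6, 1.9]
opening: 0.3
grip_force: 1.1
```

Request:
arm_command:
  motion:
    - [[0, 0, 0], [0, 4, 0], 1]
    - [[0, 0, 0], [0, 4, 0], 1]
    - [[0, 0, 0], [0, 4, 0], 1]
    - [[0, 0, 0], [0, 4, 0], 1]
    - [[0, 0, 0], [0, 3, 0], 1]

```text
time: 8.38
ee_pos: [533.7, -112.4, 132.3]
tcp_rot: [0.0, 0.707, 0.707, 0.0]
wrist_force: [-1.8, 0.5, 1.0]
opening: -0.1
grip_force: 0.7
```

Request:
arm_command:
  motion:
    - [[0, 0, 0], [0, 2, 0], 1]
    - [[0, 0, 0], [0, 2, 0], 1]
    - [[0, 0, 0], [0, 2, 0], 1]
    - [[0, 0, 0], [0, 1, 0], 1]
    - [[0, 0, 0], [0, 1, 0], 1]

```text
time: 8.8
ee_pos: [541.0, -112.2, 132.1]
tcp_rot: [-0.0, 0.707, 0.707, -0.0]
wrist_force: [-1.1, -0.1, 0.3]
opening: 0.2
grip_force: 0.6
```

Request:
arm_command:
  motion:
    - [[0, 0, 0], [0, 0.7, 0], 1]
    - [[0, 0, 0], [0, 0.7, 0], 1]
    - [[0, 0, 0], [0, 0.5, 0], 1]
    - [[0, 0, 0], [0, 0, 0], 1]

```text
time: 9.13
ee_pos: [542.9, -112.3, 132.1]
tcp_rot: [-0.0, 0.707, 0.707, -0.0]
wrist_force: [-0.7, 0.7, -1.6]
opening: -0.2
grip_force: 0.6
```

Request:
arm_command:
  motion:
    - [[0, 0, 0], [0, 0.7, 0], 1]
    - [[0, 0, 0], [0, 0.7, 0], 1]
    - [[0, 0, 0], [0, 0.5, 0], 1]
    - [[0, 0, 0], [0, 0, 0], 1]

```text
time: 9.47
ee_pos: [545.0, -112.4, 132.4]
tcp_rot: [0.0, 0.707, 0.707, 0.0]
wrist_force: [-1.4, -0.5, -0.3]
opening: 0.6
grip_force: 0.6
```

Request:
arm_command:
  motion:
    - [[0, 0, 0], [0, 0.5, 0], 1]
    - [[0, 0, 0], [0, 0.4, 0], 1]
    - [[0, 0, 0], [0, 0, 0], 1]

```text
time: 9.72
ee_pos: [545.9, -112.3, 132.4]
tcp_rot: [0.0, 0.707, 0.707, 0.0]
wrist_force: [-0.4, -0.0, -0.7]
opening: -0.0
grip_force: 0.5
```

Request:
arm_command:
  motion:
    - [[0, 0, 0], [0, 0.5, 0], 1]
    - [[0, 0, 0], [0, 0.4, 0], 1]
    - [[0, 0, 0], [0, 0, 0], 1]

```text
time: 9.97
ee_pos: [546.8, -112.4, 132.4]
tcp_rot: [0.0, 0.707, 0.707, 0.0]
wrist_force: [-0.7, -0.4, 0.0]
opening: -0.1
grip_force: 0.5
```

Request:
arm_command:
  motion:
    - [[0, 0, 0], [0, 0.5, 0], 1]
    - [[0, 0, 0], [0, 0.4, 0], 1]
    - [[0, 0, 0], [0, 0, 0], 1]

```text
time: 10.22
ee_pos: [547.4, -112.3, 132.2]
tcp_rot: [-0.0, 0.707, 0.707, -0.0]
wrist_force: [-2.4, 0.3, -0.2]
opening: 0.0
grip_force: 1.3
```

Run:
```python
from h import *
im,d,P=pts('scene'); x,y,Z=P[...,0],P[...,1],P[...,2]
hsv=cv2.cvtColor(im,cv2.COLOR_BGR2HSV)
m=(d>0)&(abs(y+112)<16)&(Z>100)&(Z<145)&(x>550)&(x<600)
q=P[m]; print(len(q),q.min(0),q.max(0))
# sphere fit
from scipy.optimize import least_squares
f=lambda c:np.linalg.norm(q-c,axis=1)-13
r=least_squares(f,[571,-112,123],loss='soft_l1');print(r.x,np.abs(r.fun).mean())
```

```text
167 [ 550.31374568 -122.92971725  101.09312565] [586.23151589 -97.42781557 144.99701253]
[ 569.9654716  -110.21559495  124.06688706] 3.131786446808202
```

Request:
arm_command:
  motion:
    - [[0, 0, 0], [0, 0.5, 0], 1]
    - [[0, 0, 0], [0, 0.3, 0], 1]
    - [[0, 0, 0], [0, 0, 0], 1]

```text
time: 10.52
ee_pos: [547.7, -112.3, 132.1]
tcp_rot: [-0.001, 0.707, 0.707, -0.001]
wrist_force: [-5.2, 0.3, 2.4]
opening: -0.1
grip_force: 3.0
```

The tool has stopped advancing and the force is rising, so the toggle is at its stop. I'll back off and verify.

Request:
arm_command:
  motion:
    - [[0, 0, 0], [0, -4, 0], 1]
    - [[0, 0, 0], [0, -15, 0], 1]
    - [[0, 0, 0], [0, -25, 0], 1]
    - [[0, 0, 0], [0, -10, -20], 1]
    - [[0, 0, 0], [0, 0, -30], 1]

```text
time: 10.93
ee_pos: [491.0, -111.1, 179.5]
tcp_rot: [-0.003, 0.708, 0.707, -0.001]
wrist_force: [-0.0, 0.3, 0.5]
opening: 0.1
grip_force: 0.0
```

Request:
arm_command:
  motion:
    - [[0, 0, 0], [0, -30, -30], 1]
    - [[0, 0, 0], [30, -30, -20], 1]
    - [[0, 0, 0], [30, -20, 0], 1]
    - [[0, 0, 0], [0, 0, 0], 1]
    - [[0, 0, 0], [0, 0, 0], 1]

```text
time: 11.35
ee_pos: [418.4, -54.9, 230.4]
tcp_rot: [0.002, 0.707, 0.708, 0.001]
wrist_force: [-0.1, -1.2, -0.3]
opening: 0.2
grip_force: 0.0
```

```bash
python3 t.py t2; python3 w.py t3; python3 -c "
from h import *
im,d,P=pts('scene');x,y,Z=P[...,0],P[...,1],P[...,2]
m=(d>0)&(abs(y+112)<20)&(Z>112)&(Z<145)&(abs(x-550)<50);q=P[m]
print(len(q),q.mean(0),q.min(0),q.max(0))
cv2.imwrite('pics/s2.png',im)"
```

```text
tool a 1.57 r -61.4 t -128.0 ee [418.4 -54.9 230.4] F [-0.1 -1.2 -0.3] t 11.35
[[-0.001, 1.0, 0.004], [1.0, 0.001, -0.001], [-0.001, 0.004, -1.0]]
[459, 276, 56, 37, 1353] [ 567.1 -110.1  127.6] [ 556.2 -124.1  105.1] [581.8 -99.9 137.7]
tool a 1.57 r -62.1 t -127.6 ee [418.8 -55.6 230.2] F [-0.7 -1.1 -0.3] t 11.4
white 27465 [543.5   4.1  58.6] rect [ 5.467e+02 -5.000e-01] [187.5 175.6] 1.1 ang -1.615 R 7.1 enc [array([546.4,   6.6]), np.float64(95.0)]
red 415 [522.   73.7  67. ] rect [523.9  74.4] [16.9 13.6] 20.3 ang 1.25 R 71.4 enc [array([523.6,  74.3]), np.float64(9.5)]
redtop 383 [522.4  73.9  67.3] rect [522.9  74. ] [14.8 13.6] 20.3 ang 1.235 R 71.4 enc [array([522.8,  74. ]), np.float64(8.8)]
yel 1083 [533.4  40.4 102.8] rect [534.4  40.1] [ 8.8 47.4] 18.8 ang 1.228 R 35.6 enc [array([534.,  40.]), np.float64(23.8)]
hub 1347 [545.    5.7  94.3] rect [545.9   5.4] [28.8 26.6] 5.9 ang -1.15 R 1.3 enc [array([546. ,   6.2]), np.float64(14.8)]
fin rect ((534.5045166015625, 40.16322326660156), (8.791594505310059, 47.42533493041992), 18.549020767211914) line ang 1.242 marker offset from fin line (+ = +x side, larger angle) -0.1 marker edge ang 69.72322463989258
C from fin [546.1   6.1]
113 [ 576.39205149 -107.93192032  129.75321097] [ 563.49680019 -122.17205987  115.62419051] [586.36680963 -97.31217721 136.93844017]
```

View pics/s2.png

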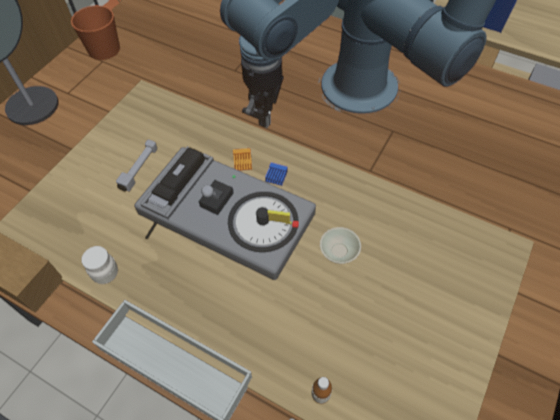

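View pics/t2.png

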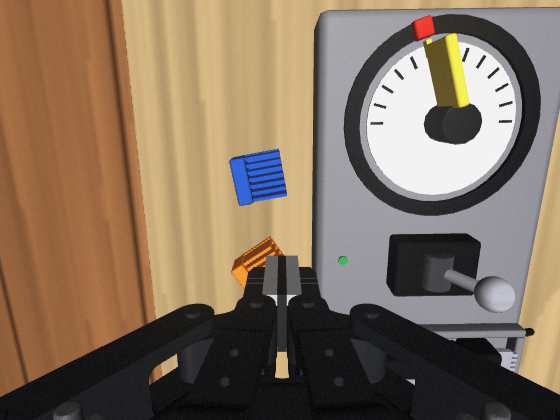

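The pointer sits on the marker (the fin at (447,70) leads to the red block at (424,28)), and the toggle leans away with its knob at (495,293). Nothing else has moved. I'll do one sphere fit for the toggle angle.

```bash
cat > k.py <<'E'
from w import *
from scipy.optimize import least_squares
s,Rm,im,d,P,H,S,V=wrist('k1')
x,y,Z=P[...,0],P[...,1],P[...,2]
q=P[(d>0)&(abs(x-571)<18)&(abs(y+112)<16)&(Z>120)&(Z<145)&(S<60)&(V>90)]
r=least_squares(lambda c:np.linalg.norm(q-c,axis=1)-13,[571,-112,123],loss='soft_l1')
c=r.x;print(len(q),c.round(1),np.abs(r.fun).mean().round(2),'lean by x',np.arcsin((c[0]-547)/50).round(3),'by atan',np.arctan2(c[0]-547,c[2]-79).round(3))
E
python3 k.py
```

```text
989 [ 572.6 -113.6  123.5] 0.46 lean by x 0.537 by atan 0.522
```

Lean is 0.52, against 0.50 at fully on, so the toggle is over. Handing in.

```bash
python3 -c "
from station import workorder; print(workorder.finish_job())"
```

```text
the job is handed in; nothing more can be done
None
```

The job is handed in: the pointer was pushed onto the red marker (about 0.2 mm off by camera), then the toggle was pushed to its stop away from the robot; the robot ended clear, nothing else was seen to have moved, and it took about 11.5 s.

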